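# Put the cake server away in its slotted block

### The arm

A 7-joint arm with a two-finger parallel gripper is mounted at the origin on the work surface. World frame = base frame: x ahead of the robot, y to its left, z up, the work surface at z = 0. Lengths are in m, angles in rad, forces in N, time in s.
With the tool pointing down it reaches from about 0.4 to 0.85 m from the base axis. Payload 4.4 kg.
Tool frame: the origin (TCP) lies at the very end of the fingers, on their centre line; the grasp point (between the pads) lies 19 mm behind it; z points along the fingers, y is the line along which they close (so a half turn about z gives the same grasp; the last joint's range is limited). The gripper opens to 94 mm and grips with 3 to 60 N. Pads are 16 mm wide; open, the fingers measure 119 mm over their backs; the gripper's body (75 mm by 177 mm) begins 78 mm behind the grasp point.
Start: joints at [-1.346, 0.628, 0.038, 1.517, -0.027, 0.996, -0.02], TCP at [0.186, 0.623, 0.205] pointing down, gripper open.
Joint ranges: [-3.06, 3.06], [-0.37, 2.12], [-1.25, 1.32], [0.18, 2.47], [-1.1, 4.24], [0.23, 1.98], [-2.94, 2.94]. Speed limits (rad/s): [2.57, 2.57, 3.14, 3.14, 3.14, 3.14, 3.14].

### API

Orientations are given as [roll, pitch, yaw] about the fixed x, y, z axes, in that order (R = Rz(yaw) Ry(pitch) Rx(roll)).
In Python, from station import get_obs, read_camera, camera_info, hand_in gives the robot as it stands.
- The arm moves only by the tool step_arm, never from a script. Its argument "rows" is text: rows parted by semicolons, each of 5 numbers parted by spaces: the shift along the tool's x, y, z scaled (see below), then the turn about the tool's z scaled (see below), then the closure, from -1 (fully open) to 1 (shut). In form: x y z spin gripper; .... A call has 1 to 10 rows; each row shifts and turns the commanded pose from where the row before left it, along the tool's axes as they then stand; what a row does not reach is not made up. The controller multiplies each number of a shift by 0.2 m and each number of a turn by pi/4 rad. A row lasts 1/8 s, in which the tool goes at most 62.5 mm and 10.7 degrees, less where a joint would pass 70% of its speed; a pose out of reach is approached as far as the arm can. A call with a number of a shift or a turn outside -1 to 1 is refused whole. A call with a gripper value outside its range is refused whole. The fingers move at their own pace and stop on an object; "grip_force" is the grip in N (left out, the last holds). Time passes only in rows, so rows that do not move let the fingers close. It gives the time, the measured TCP pose, the force, the opening and the grip force at its end, in the units of the state.
- get_obs(): the state, without advancing time (a new reading comes with each control period).
- read_camera(name): name is "scene" or "side" or "wrist"; returns the picture (420x560x3 uint8, red, green, blue); there is no depth.
- camera_info(name): a dict with "camera_matrix" (3x3 intrinsics, pixels), "k1" (the pictures are not rectified: a ray, as slopes to the right and down, at radius r is drawn at 1 + k1 r^2 times it, then the intrinsics apply), "view" (4x4, takes a point from world to camera coordinates); the wrist camera has in their place "tool_from_camera" (4x4, takes a point from camera to tool coordinates, whose origin is the TCP and whose axes are the flange's). Camera axes: x right, y up, looking along -z (the intrinsics and any distortion apply to the point x, -y, -z); pixel columns grow to the right and rows downward; lengths in m; the calibration is good to about 2 mm. A picture is of the moment at which its call begins: read the wrist's pose just before it. camera_info takes no time and is no camera call.
- hand_in(): hands the job in; it is judged then, once.
The state is a dict: "time_s": time; "q": joint angles; "joint_velocities": joint speeds; "joint_torque": joint torques, N m; "position": TCP position; "tcp_rot": TCP orientation; "ft_force": force on the tool from outside, world axes, zero at the start; "torque": the same for the moment, N m; "opening": finger opening in m; "gripper_force": force on a finger pad.
Only numpy, scipy, OpenCV 4.12 (cv2) and the standard library are available. Lean on these libraries where they do the work, as an engineer would, in place of code of your own. Each camera call takes 0.05 s, during which the arm holds its last target. There are 200 camera calls.

### The job

Put the cake server away: slide it blade first, handle's upper side uppermost, into the slot of the leaning wooden block that takes its whole blade, fully home with the collar up against the block, and let go of it there. The block's two slots look alike, but one of them is too shallow, so feel how far the blade goes and use the other slot if it stops early. Leave the other things on the table standing where they are.

Things in the scene. Friction and masses are not known exactly. Their poses are not given: they have to be found in the camera images.
- server: cake server of plain steel lying flat, 205 mm long, 0.16 kg. Origin on its underside below the grip point of the handle; x to the blade tip, z up. Handle x -50 to 52 mm, 22 wide, 16 tall (z 0 to 16). Collar x 52 to 60, 36 wide, 16 tall. Blade x 60 to 155: 50 wide, 4 thick (z 0 to 4), its last 30 mm narrowing to 43, then 32 wide and 3 thick. Underside all one plane
- server_tip (a point): middle of the blade's tip, at (155, 0, 2) mm in the server's frame
- block: beech block 130 long, 180 wide, 60 mm thick, fixed leaning on a foot; its face with two slots looks up and to the robot's front right. Origin: centre of that face, 105 mm above the table; x into the block along the slots, 35 degrees below level; y across the slots; z square to them, upward. Server home: its x, z along the block's x, z, collar on the face, tip 95 mm inside
- mouth_a (a point): centre of the slot mouth at y = +45 mm of the block's frame, on the face. Each slot is 54 mm wide (y) and 7 mm high (z -3.5 to 3.5), sharp-edged, with flat metal trim. The two look the same, but one (either, not known beforehand) is only 50 mm deep, made for the little spreader; the other is 110 mm deep
- mouth_b (a point): centre of the other slot mouth, alike, at y = -45 mm of the block's frame, on the face
- spreader: small steel spreader (short blade 45 x 30 mm, handle 85 x 18 x 12 mm) lying flat; bystander; origin on the table under its middle
- plate: white side plate, 164 mm across, 18 mm high; bystander; origin centre of underside
- mug: white mug, 76 mm across, 85 mm high; bystander; origin centre of underside
- tumbler: glass tumbler, 66 mm across, 110 mm high; bystander; origin centre of underside
- jar: jam jar with white cap, 66 mm across, 85 mm high; bystander; origin centre of underside
- shaker: dark wooden shaker, 38 mm across, 64 mm high; bystander; origin centre of underside
- remote: black remote control, 165 x 45 x 18 mm, lying flat; bystander; origin centre of underside
There are look-alikes about, which are no part of the job. What is shaped like the server but green or purple is not meant.

How it is judged:
At the end, for the whole second after the job is handed in: The blade is in a slot with its tip at least 90 mm past the face (collar within 5 mm of it), within 7 mm of the slot's centre across and 5 mm square to it, along the slot to 0.10 rad, upper side up, released and at rest; no bystander moved over 40 mm or tipped (x of server_tip in the frame of block above 0.09 m and (y of server_tip in the frame of block between 0.038 and 0.052 m or y of server_tip in the frame of block between -0.052 and -0.038 m) and z of server_tip in the frame of block between -0.005 and 0.005 m and angle between the x axis of server and the x axis of block, either way round below 0.1 rad and angle between server's own z axis and vertical below 0.9 rad and linear speed of server below 0.02 m/s); the robot touches nothing.
It fails at once if a bystander is moved more than 40 mm (distance of any of spreader, plate, mug, tumbler, jar, shaker, remote from where it was at the start of the episode above 0.04 m).
It fails at once if a standing bystander is tipped over (angle between any of mug, tumbler, jar, shaker's own z axis and vertical above 0.6 rad).
It also fails if it takes over 48 s, if anything falls off the work surface, if the arm or the gripper's body presses on something with over 40 N, if the wrist force passes 120 N, or if a joint passes its speed limit or range.

## Working session

There is one attempt and no reset: what is moved stays moved. The work goes in short steps, Python scripts to look and compute and a tool call to move; the robot and the scene stay as the last step left them, time stands still between calls to the robot, and variables do not carry over. Pictures are saved under pics/ and viewed, at most 10 in all, crops included, and the job is handed in when it is done.

Besides the shell and the picture viewer there is one more tool, called after "Request:" in YAML: its name, and indented under it one key for each argument. step_arm: Moves the arm, as the interface text tells. Shifts and turns lie within -1 to 1; 1 stands for 0.2 m of shift or pi/4 rad of turn. Its arguments: {"type":"object","properties":{"rows":{"type":"string"},"grip_force":{"type":"number"}},"required":["rows"]}

```bash
ls; mkdir -p pics; python3 - <<'E'
from station import *
import cv2,numpy as np
np.set_printoptions(precision=4,suppress=True)
o=get_obs();print(o)
for n in("scene","side","wrist"):
    cv2.imwrite(f"pics/{n}0.png",read_camera(n)[:,:,::-1]);print(n,camera_info(n))
E
```

```text
pics
{'time_s': 0.0, 'q': array([-1.3458,  0.6293,  0.0384,  1.5184, -0.027 ,  0.9963, -0.02  ]), 'joint_velocities': array([-0.0004,  0.0009,  0.0004, -0.0007,  0.    , -0.0018,  0.0014]), 'joint_torque': array([  0.    , -54.9724,   1.1433, -18.6627,  -0.0522,   0.0237,
         0.0002]), 'position': array([0.1861, 0.6221, 0.2046]), 'tcp_rot': array([-3.1398,  0.    ,  2.8508]), 'ft_force': array([ 0.0779, -0.4352, -0.3441]), 'torque': array([ 0.0125,  0.0077, -0.034 ]), 'gripper_force': 0.0, 'opening': 0.09389584865887039}
scene {'camera_matrix': array([[388.1388,   0.    , 276.6416],
       [  0.    , 388.1388, 212.7313],
       [  0.    ,   0.    ,   1.    ]]), 'k1': -0.005892784680914874, 'view': array([[-0.5506,  0.8348,  0.0024,  0.3243],
       [-0.464 , -0.3084,  0.8305,  0.1289],
       [ 0.694 ,  0.4561,  0.5571, -1.4195],
       [ 0.    ,  0.    ,  0.    ,  1.    ]])}
side {'camera_matrix': array([[403.3946,   0.    , 283.8859],
       [  0.    , 403.3946, 210.4685],
       [  0.    ,   0.    ,   1.    ]]), 'k1': -0.08040987622216796, 'view': array([[ 0.8735, -0.4866,  0.0129, -0.456 ],
       [ 0.303 ,  0.5643,  0.7679, -0.1956],
       [-0.3809, -0.6669,  0.6404, -1.2751],
       [ 0.    ,  0.    ,  0.    ,  1.    ]])}
wrist {'camera_matrix': array([[291.1659,   0.    , 284.2386],
       [  0.    , 291.1659, 207.2392],
       [  0.    ,   0.    ,   1.    ]]), 'k1': -0.014289285003849897, 'tool_from_camera': array([[-0.0004,  0.9605,  0.2784,  0.0796],
       [ 1.    ,  0.0003,  0.0003, -0.0001],
       [ 0.0002,  0.2784, -0.9605, -0.1805],
       [ 0.    ,  0.    ,  0.    ,  1.    ]])}
```

View pics/scene0.png

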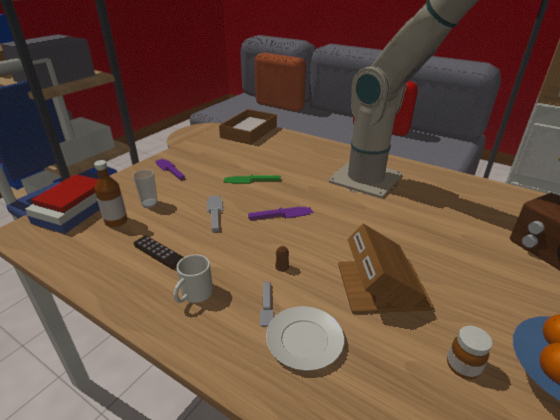

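View pics/side0.png

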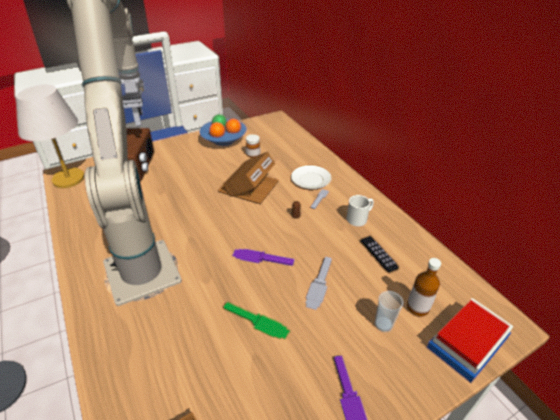

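Two plain-steel candidates: scene (215,212)/side (319,282), which is larger with a wide blade, and scene (267,303)/side (319,198), which is smaller, probably the spreader. The green and purple ones are decoys. I'll enlarge the first, along with the block.

```bash
cat > h.py <<'E'
import numpy as np,cv2
from scipy.optimize import least_squares
from scipy.spatial.transform import Rotation as R
from station import *
np.set_printoptions(precision=4,suppress=True)
def proj(n,P,view=None):
    c=camera_info(n);V=c["view"] if view is None else view
    p=np.atleast_2d(P)@V[:3,:3].T+V[:3,3]
    s=np.c_[p[:,0]/-p[:,2],-p[:,1]/-p[:,2]];s=s*(1+c["k1"]*(s**2).sum(1,keepdims=True))
    K=c["camera_matrix"];return s*[K[0,0],K[1,1]]+K[:2,2]
def wview(o):
    T=np.eye(4);T[:3,:3]=R.from_euler('xyz',o["tcp_rot"]).as_matrix();T[:3,3]=o["position"]
    return np.linalg.inv(T@camera_info("wrist")["tool_from_camera"])
def onplane(n,uv,z,view=None):
    return np.array([np.r_[least_squares(lambda p:proj(n,[p[0],p[1],z],view)[0]-q,[.5,0.2]).x,z] for q in np.atleast_2d(uv)])
def tile(im,x,y,w,h,W=400,H=300):
    t=cv2.resize(im[y:y+h,x:x+w],(W,H),interpolation=cv2.INTER_CUBIC)
    for i in range(0,w,10):cv2.line(t,(i*W//w,0),(i*W//w,8 if (x+i)%50 else 18),(0,0,255),1)
    for i in range(0,h,10):cv2.line(t,(0,i*H//h),(8 if (y+i)%50 else 18,i*H//h),(0,0,255),1)
    cv2.putText(t,f"{x},{y}",(20,15),0,.45,(0,0,255),1);return t
E
python3 - <<'E'
from h import *
s=cv2.imread("pics/scene0.png");d=cv2.imread("pics/side0.png")
a=[tile(s,180,190,60,45),tile(d,290,250,80,60),tile(s,330,220,120,90),tile(d,210,140,80,60)]
cv2.imwrite("pics/m1.png",np.vstack([np.hstack(a[:2]),np.hstack(a[2:])]))
print(onplane("scene",[[215,197],[215,230],[267,285],[266,322],[282,270]],0.01),onplane("side",[[327,260],[316,305],[325,190],[314,207]],0.01))
E
```

```text
[[ 0.42   -0.3559  0.01  ]
 [ 0.5602 -0.2344  0.01  ]
 [ 0.662   0.02    0.01  ]
 [ 0.7571  0.0829  0.01  ]
 [ 0.5965  0.0214  0.01  ]] [[ 0.5456 -0.2462  0.01  ]
 [ 0.4172 -0.3809  0.01  ]
 [ 0.7506  0.0743  0.01  ]
 [ 0.6545  0.0047  0.01  ]]
```

View pics/m1.png

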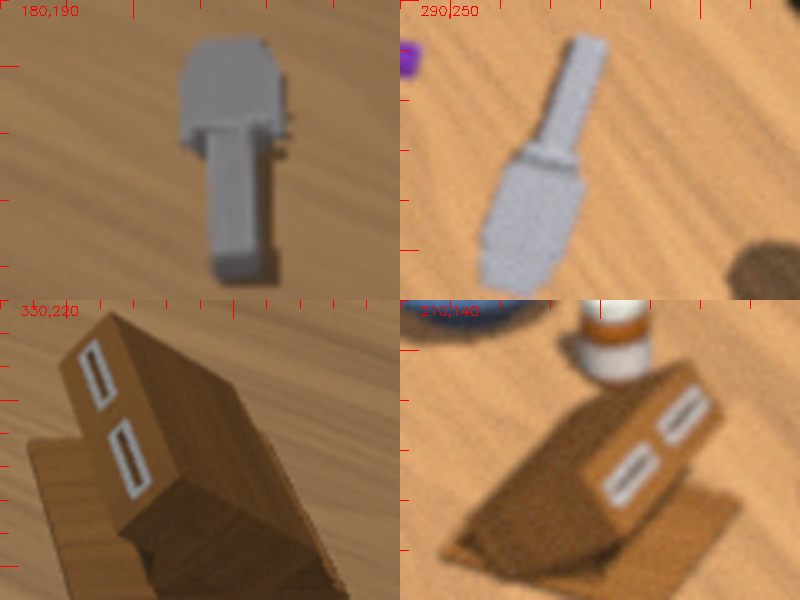

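The upper-left and upper-right tiles show the larger steel piece: wide stepped blade, collar, raised narrow handle, about 200 mm long. This is the server, right side up. The spreader measures about 120 mm. The lower tiles show the block face, with slot centres at scene (359,242) and (369,268), side (267,163) and (256,175). Next I'll fit the poses.

```bash
cat > fit.py <<'E'
from h import *
def srvT(p): return R.from_euler('z',p[2]).as_matrix(),np.r_[p[:2],0]
def blkT(p):
    return R.from_euler('ZY',[p[2],np.radians(35)]).as_matrix(),np.r_[p[:2],.105]
def fit(Tf,obs,p0):
    def res(p,sp=0):
        M,t=Tf(p);return np.concatenate([(proj(n,np.array(P)/1000@M.T+t,v)-np.array(u)) for n,P,u,v in obs]).ravel()
    r=least_squares(res,p0,loss='soft_l1');return r.x,res(r.x).reshape(-1,2)
E
python3 - <<'E'
from fit import *
so=[("scene",[[155,-16,3],[155,16,3],[-50,-11,16],[-50,11,16]],[[219.4,195.7],[210,196],[211.8,228.2],[218.2,227.5]],None)]
# server y: facing tip, left = +y
so=[("scene",[[155,16,3],[155,-16,3],[-50,11,16],[-50,-11,16]],[[210,196],[219.4,195.7],[211.8,228.2],[218.2,227.5]],None),
("side",[[155,16,3],[155,-16,3],[-50,11,16],[-50,-11,16]],[[319,308.6],[306,307],[331.4,258.4],[325,257]],None)]
print(*fit(srvT,so,[.52,-.27,-2.4]),sep="\n")
F=[[0,90,30],[0,90,-30],[0,-90,30],[0,-90,-30],[0,45,0],[0,-45,0]]
S=[[384,272.5],[365.4,289.9],[363,223.6],[348,238.9],[369,268],[359.1,242.2]]
D=[[268,152],[274.4,162.6],[246.4,175.6],[253.6,186],[267,163],[256,175]]
for f in(1,):
  for y0 in(0,1.5,3,-1.5):
    x,r=fit(blkT,[("scene",F,S,None),("side",F,D,None)],[.6,.2,y0]);print(x,abs(r).max(),r.round(1).tolist() if abs(r).max()<6 else'')
E
```

```text
[ 0.5183 -0.2722 -2.4023]
[[-1.1315 -0.742 ]
 [-0.965  -1.1895]
 [-0.7541 -0.8074]
 [ 0.437  -0.781 ]
 [-2.5091  0.0742]
 [-0.0253 -1.2166]
 [ 0.1798 -1.405 ]
 [ 0.0462 -1.5996]]
[ 0.5358  0.2052 -0.9255] 16.304733985300004 
[0.4623 0.1778 1.6895] 68.07214134230856 
[0.5001 0.139  3.1853] 69.27877723387212 
[ 0.5358  0.2052 -0.9255] 16.304643459255146
```

```bash
python3 - <<'E'
from fit import *
S=[[384,272.5],[365.4,289.9],[363,223.6],[348,238.9],[369,268],[359.1,242.2]]
D=[[268,152],[274.4,162.6],[246.4,175.6],[253.6,186],[267,163],[256,175]]
for z in (.105,):
  print(onplane("scene",S,z));print(onplane("side",D,z))
for a,b in zip(S,D):
  r=least_squares(lambda P:np.r_[proj("scene",P)[0]-a,proj("side",P)[0]-b],[.6,.2,.1]);print(r.x,r.fun)
E
```

```text
[[0.5691 0.2666 0.105 ]
 [0.6408 0.2534 0.105 ]
 [0.4225 0.1557 0.105 ]
 [0.5028 0.1507 0.105 ]
 [0.5734 0.2337 0.105 ]
 [0.4999 0.1784 0.105 ]]
[[0.6118 0.2969 0.105 ]
 [0.5977 0.2151 0.105 ]
 [0.4635 0.1862 0.105 ]
 [0.4586 0.1143 0.105 ]
 [0.5708 0.2262 0.105 ]
 [0.4969 0.1727 0.105 ]]
[0.5949 0.2716 0.1265] [-0.5068  0.2888 -0.9183 -0.6363]
[0.6157 0.2466 0.0806] [ 0.1526 -0.0774  0.2745  0.1675]
[0.4515 0.1641 0.1246] [-0.4678  0.2754 -0.6592 -0.4712]
[0.4725 0.1404 0.0817] [ 0.3672 -0.1945  0.5167  0.3296]
[0.5717 0.2326 0.1027] [-0.3148  0.1702 -0.5343 -0.3495]
[0.4978 0.1773 0.1028] [-0.1957  0.1079 -0.2922 -0.1949]
```

```bash
cat >> h.py <<'E'
def rel(o,tgt,yaw=None):
    M=R.from_euler('xyz',o["tcp_rot"]).as_matrix()
    d=M.T@(np.array(tgt)-o["position"])/.2
    dy=0 if yaw is None else -((yaw-o["tcp_rot"][2]+np.pi)%(2*np.pi)-np.pi)/(np.pi/4)
    return d,dy
E
python3 - <<'E'
from h import *
o=get_obs()
d,s=rel(o,[.46,.12,.25]);print(d)
o["position"]=np.array([.46,.12,.25]);print(rel(o,[.518,-.272,.16],-2.40))
E
```

```text
[-2.0315 -2.0136 -0.2231]
(array([-0.8398, -1.7939,  0.4526]), np.float64(-1.3144850388082676))
```

Request:
step_arm:
  rows: "-0.2 -0.2 -0.022 0 -1;-0.2 -0.2 -0.022 0 -1;-0.2 -0.2 -0.022 0 -1;-0.2 -0.2 -0.022 0 -1;-0.2 -0.2 -0.022 0 -1;-0.2 -0.2 -0.022 0 -1;-0.2 -0.2 -0.022 0 -1;-0.2 -0.2 -0.022 0 -1;-0.2 -0.2 -0.022 0 -1;-0.2 -0.2 -0.022 0 -1"

```text
time_s: 1.4
position: [0.4554, 0.1232, 0.2496]
tcp_rot: [3.141, 0.0, 2.851]
ft_force: [1.2, 1.1, -0.4]
opening: 0.0939
gripper_force: 0.0
```

```bash
python3 - <<'E'
from h import *
o=get_obs();print(o["q"],o["position"],o["tcp_rot"]);print(rel(o,[.518,-.272,.16],-2.40))
E
```

```text
[-0.426   0.3203  0.1356  1.9404 -0.0553  0.8842  1.018 ] [0.4554 0.1232 0.2496] [3.1413 0.0001 2.851 ]
(array([-0.8659, -1.8037,  0.4478]), np.float64(-1.31423204081327))
```

Request:
step_arm:
  rows: "-0.124 -0.258 0.064 0 -1;-0.124 -0.258 0.064 0 -1;-0.124 -0.258 0.064 0 -1;-0.124 -0.258 0.064 0 -1;-0.124 -0.258 0.064 0 -1;-0.124 -0.258 0.064 0 -1;-0.124 -0.258 0.064 0 -1;0 0 0 0 -1"

```text
time_s: 2.4
position: [0.5159, -0.2767, 0.1585]
tcp_rot: [-3.138, -0.001, 2.843]
ft_force: [-0.2, -0.0, -0.3]
opening: 0.0942
gripper_force: 0.0
```

Request:
step_arm:
  rows: "0 0 0 -0.22 -1;0 0 0 -0.22 -1;0 0 0 -0.22 -1;0 0 0 -0.22 -1;0 0 0 -0.22 -1;0 0 0 -0.21 -1;0 0 0 0 -1"

```text
time_s: 3.28
position: [0.5176, -0.2697, 0.16]
tcp_rot: [3.141, 0.001, -2.404]
ft_force: [-0.0, 1.0, 1.2]
opening: 0.0939
gripper_force: 0.0
```

```bash
python3 - <<'E'
from fit import *
o=get_obs();im=read_camera("wrist")[:,:,::-1].copy();cv2.imwrite("pics/w1.png",im)
print(o["q"],o["position"],o["tcp_rot"]);v=wview(o)
M,t=srvT([.5183,-.2722,-2.4023]);P=np.array([[155,16,3],[155,-16,3],[60,25,4],[60,-25,4],[-50,11,16],[-50,-11,16]])/1000
q=proj("wrist",P@M.T+t,v);print(q)
x,y=np.clip((q.mean(0)-[160,120]).astype(int),0,[240,180]);cv2.imwrite("pics/w1c.png",tile(im,x,y,320,240,800,600))
E
```

```text
[ 0.5179  0.5883 -0.1319  1.7534  0.1     0.8069  2.647 ] [ 0.5176 -0.2697  0.16  ] [ 3.1408  0.0007 -2.404 ]
[[267.7788  47.882 ]
 [298.3977  47.8118]
 [261.2105 140.805 ]
 [305.493  140.7077]
 [274.3853 235.6656]
 [292.8099 235.6268]]
```

View pics/w1c.png

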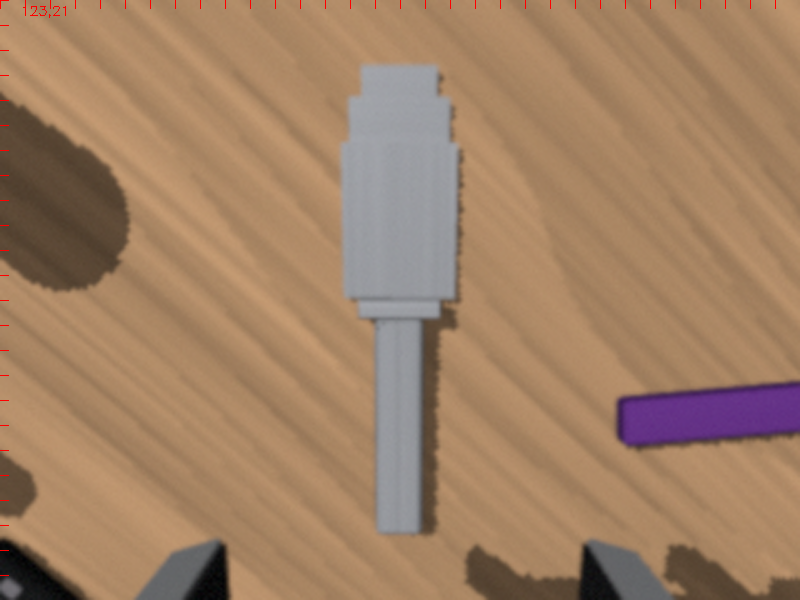

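The enlarged crop confirms the server, with stepped blade, collar and narrow handle: tip corners (267,47) and (298,47), handle end (274..291,234). I'll refine its pose and descend.

```bash
python3 - <<'E'
from fit import *
o=get_obs();v=wview(o)
P=[[155,16,3],[155,-16,3],[60,25,4],[60,-25,4],[-50,11,16],[-50,-11,16]]
x,r=fit(srvT,[("wrist",P,[[267.4,47],[298.2,47],[260.6,140.6],[305.4,140.6],[273.8,233.8],[291.4,233.8]],v)],[.518,-.272,-2.4])
print(x,r.round(1).tolist(),rel(o,[x[0],x[1],.004],x[2]))
E
```

```text
[ 0.5181 -0.2738 -2.4081] [[0.2, -0.1], [-0.0, -0.1], [0.1, -0.7], [-0.4, -0.6], [-0.3, 1.1], [0.5, 1.2]] (array([ 0.0107, -0.0163,  0.7796]), np.float64(0.003023597391625524))
```

Request:
step_arm:
  rows: "0.011 -0.016 0.25 0.005 -1;0 0 0.25 0 -1;0 0 0.25 0 -1;0 0 0.02 0 -1;0 0 0 0 -1;0 0 0 0 1;0 0 0 0 1;0 0 0 0 1;0 0 0 0 1;0 0 0 0 1"
  grip_force: 6

```text
time_s: 4.58
position: [0.5181, -0.2749, 0.0059]
tcp_rot: [-3.142, 0.0, -2.408]
ft_force: [-0.1, 0.0, -0.5]
opening: 0.0474
gripper_force: 0.0
```

Request:
step_arm:
  rows: "0 0 0.005 0 1;0 0 0 0 1;0 0 0 0 1;0 0 0 0 1;0 0 0 0 1"

```text
time_s: 5.2
position: [0.5179, -0.2748, 0.0047]
tcp_rot: [3.141, -0.0, -2.407]
ft_force: [-0.3, 0.5, -1.4]
opening: 0.0219
gripper_force: 6.0
```

Request:
step_arm:
  rows: "0.005 0 -0.055 0 1;0.009 0 -0.055 0 1;0.013 0 -0.055 0 1;0.017 0 -0.055 0 1;0.021 0 -0.055 0 1;0.026 0 -0.055 0 1;0.031 0 -0.055 0 1;0.035 0 -0.053 0 1;0 0 0 0 1"

```text
time_s: 6.32
position: [0.4946, -0.297, 0.0934]
tcp_rot: [-3.14, 0.0, -2.409]
ft_force: [0.2, 0.9, -1.7]
opening: 0.0222
gripper_force: 6.0
```

```bash
python3 - <<'E'
from fit import *
o=get_obs();print(o["position"],o["tcp_rot"],o["opening"],o["ft_force"],o["torque"])
a=read_camera("side")[:,:,::-1].copy();cv2.imwrite("pics/s2.png",a)
b=read_camera("wrist")[:,:,::-1].copy();cv2.imwrite("pics/w2.png",b)
g=proj("side",[o["position"]])[0];print(g)
x,y=(g-[50,30]).astype(int)
cv2.imwrite("pics/m2.png",np.hstack([tile(a,x,y,80,80,400,400),tile(b,123,21,320,320,400,400)]))
E
```

```text
[ 0.4946 -0.297   0.0934] [-3.1401  0.     -2.4089] 0.022241748849210485 [ 0.1578  0.8543 -1.7353] [ 0.1547  0.0357 -0.0326]
[324.562  257.7369]
```

View pics/m2.png

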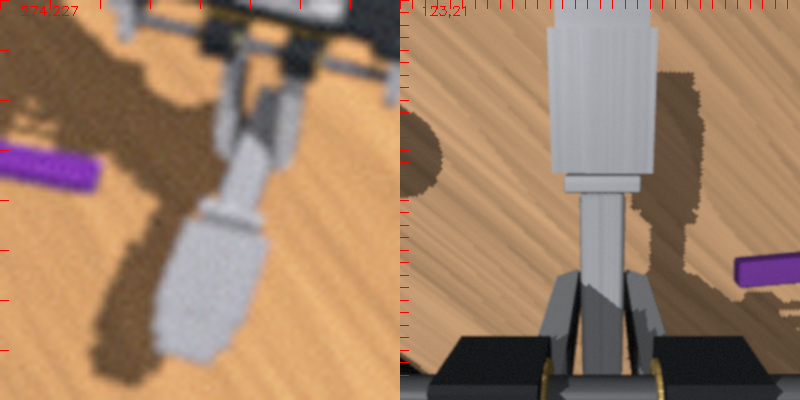

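The server stayed nearly level in the grip: in the wrist view, the blade's rear corners are about (245,159) and (325,159). I'll relax the grip so the nose swings down onto the table.

Request:
step_arm:
  rows: "0 0 0 0 1;0 0 0 0 1;0 0 0 0 1;0 0 0 0 1"
  grip_force: 3

```text
time_s: 6.92
position: [0.4948, -0.2957, 0.0923]
tcp_rot: [3.141, -0.0, -2.407]
ft_force: [0.0, 0.1, -0.9]
opening: 0.0221
gripper_force: 3.0
```

```bash
cat > pitch.py <<'E'
from h import *
def dets(b):
    # rows & half-widths of grey server silhouette along centre column in wrist image
    hsv=cv2.cvtColor(b,cv2.COLOR_BGR2HSV);m=(hsv[:,:,1]<45)&(hsv[:,:,2]>90)
    out=[]
    for r in range(2,200,8):
        w=np.where(m[r,200:370])[0];out.append((r,len(w),w.mean()+200 if len(w) else 0))
    return out
E
python3 - <<'E'
from pitch import *
b=read_camera("wrist")[:,:,::-1].copy();cv2.imwrite("pics/w3.png",b)
for n in("w1","w2","w3"):print(n,[(r,w) for r,w,_ in dets(cv2.imread(f"pics/{n}.png"))])
o=get_obs();print(o["position"],o["gripper_force"],o["ft_force"],o["torque"])
E
```

```text
w1 [(2, 0), (10, 0), (18, 0), (26, 0), (34, 0), (42, 0), (50, 31), (58, 31), (66, 42), (74, 40), (82, 48), (90, 46), (98, 46), (106, 46), (114, 46), (122, 46), (130, 46), (138, 44), (146, 34), (154, 19), (162, 19), (170, 19), (178, 19), (186, 19), (194, 19)]
w2 [(2, 58), (10, 78), (18, 78), (26, 78), (34, 76), (42, 76), (50, 88), (58, 88), (66, 88), (74, 86), (82, 87), (90, 87), (98, 86), (106, 85), (114, 84), (122, 84), (130, 84), (138, 83), (146, 82), (154, 82), (162, 61), (170, 62), (178, 35), (186, 36), (194, 35)]
w3 [(2, 0), (10, 0), (18, 0), (26, 0), (34, 0), (42, 0), (50, 0), (58, 0), (66, 0), (74, 38), (82, 38), (90, 52), (98, 53), (106, 62), (114, 63), (122, 64), (130, 64), (138, 65), (146, 66), (154, 66), (162, 67), (170, 68), (178, 30), (186, 31), (194, 31)]
[ 0.4948 -0.2958  0.0924] 2.999802902340889 [-0.825  -0.5155 -1.291 ] [ 0.054  -0.0621  0.0503]
```

Request:
step_arm:
  rows: "0 0 0 0 1;0 0 0 0 1;0 0 0 0 1;0 0 -0.2 0 1;0 0 -0.28 0 1;0 0 -0.28 0 1;0 0 -0.24 0 1;0 0 0 0 1"
  grip_force: 60

```text
time_s: 7.98
position: [0.497, -0.297, 0.2966]
tcp_rot: [-3.133, 0.003, -2.408]
ft_force: [-0.1, -0.1, -1.9]
opening: 0.0213
gripper_force: 60.0
```

Request:
step_arm:
  rows: "0 0 0 0.2 1;0 0 0 0.22 1;0 0 0 0.22 1;0 0 0 0.22 1;0 0 0 0.22 1;0 0 0 0.22 1;0 0 0 0.22 1;0 0 0 0.22 1;0 0 0 0.22 1;0 0 0 0.157 1"

```text
time_s: 9.22
position: [0.4939, -0.2953, 0.2907]
tcp_rot: [-3.14, -0.003, 2.208]
ft_force: [0.5, -0.8, -1.0]
opening: 0.0213
gripper_force: 60.0
```

```bash
python3 - <<'E'
from pitch import *
b=read_camera("wrist")[:,:,::-1].copy();cv2.imwrite("pics/w4.png",b)
print([(r,w) for r,w,_ in dets(b)])
o=get_obs();print(o["q"],o["position"],o["tcp_rot"],o["gripper_force"],o["ft_force"],o["torque"])
print(rel(o,[.662,.112,.225],2.213))
E
```

```text
[(2, 0), (10, 0), (18, 0), (26, 0), (34, 0), (42, 0), (50, 0), (58, 0), (66, 0), (74, 6), (82, 2), (90, 10), (98, 5), (106, 7), (114, 11), (122, 21), (130, 20), (138, 2), (146, 1), (154, 8), (162, 11), (170, 18), (178, 26), (186, 13), (194, 9)]
[ 0.3213  0.447   0.2562  1.6176 -0.1229  1.096   1.2445] [ 0.494  -0.2953  0.2907] [-3.14   -0.0026  2.2053] 59.999443888664246 [ 0.0607  0.3277 -1.5418] [-0.1129 -0.0257  0.0222]
(array([1.1411, 1.8843, 0.3284]), np.float64(-0.00979027753847897))
```

Request:
step_arm:
  rows: "0.143 0.236 0.041 -0.01 1;0.143 0.236 0.041 0 1;0.143 0.236 0.041 0 1;0.143 0.236 0.041 0 1;0.143 0.236 0.041 0 1;0.143 0.236 0.041 0 1;0.143 0.236 0.041 0 1;0.143 0.236 0.041 0 1;0 0 0 0 1;0 0 0 0 1"

```text
time_s: 10.52
position: [0.6564, 0.1136, 0.2255]
tcp_rot: [-3.139, -0.0, 2.222]
ft_force: [0.3, -0.8, -0.9]
opening: 0.0211
gripper_force: 60.0
```

```bash
python3 - <<'E'
from h import *
o=get_obs();np.save("o5.npy",o,allow_pickle=True)
b=read_camera("wrist")[:,:,::-1].copy();cv2.imwrite("pics/w5.png",b)
for n in("scene","side"):cv2.imwrite(f"pics/{n}5.png",read_camera(n)[:,:,::-1])
print(o["q"],o["position"],o["tcp_rot"],o["ft_force"],o["torque"])
cv2.imwrite("pics/w5c.png",tile(b,130,20,320,240,800,600))
E
```

```text
[-0.3232  0.6433  0.1928  1.4432 -0.1298  1.0704  0.5456] [0.6564 0.1136 0.2255] [-3.1386 -0.0001  2.2218] [ 0.2915 -0.8001 -0.9267] [-0.1587 -0.0206  0.057 ]
```

View pics/w5c.png

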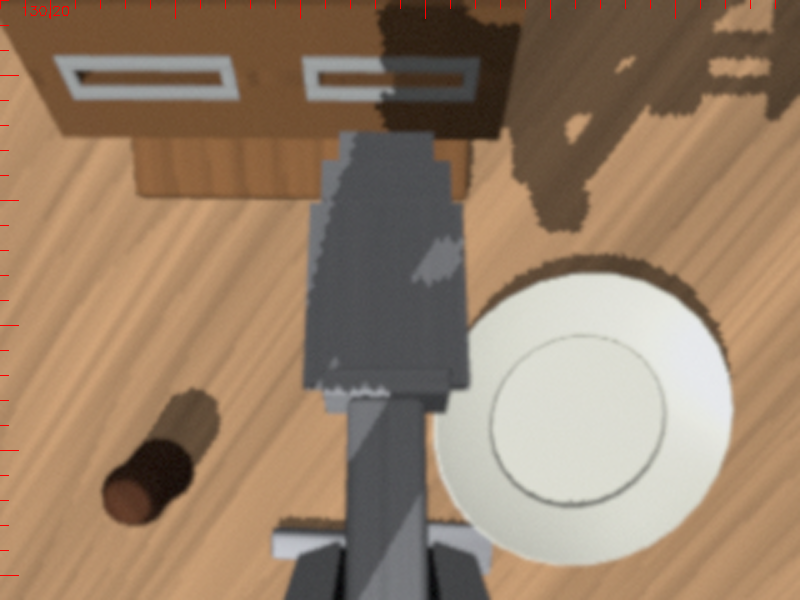

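The wrist view shows the server pitched nose-down, with tip corners (266,73) and (303,73), pointing at the block. Slot a's centre is at about (190,51) and b's at about (286,51), and the face's lower corners are at (156,75) and (329,75). Next I'll fit both relative to the tool.

```bash
cat > rp.py <<'E'
from fit import *
def c(px,o,s): return np.array(o)+np.array(px)/s
def srv5(p): return R.from_euler('ZY',[p[3],p[4]]).as_matrix(),np.array(p[:3])
SP=[[155,16,3],[155,-16,3],[125,25,4],[125,-25,4],[60,25,4],[60,-25,4]]
E
python3 - <<'E'
from rp import *
o=np.load("o5.npy",allow_pickle=True).item();v=wview(o)
w=lambda L:[c(p,(130,20),2.5) for p in L]
s,r=fit(srv5,[("wrist",SP,w([(341,133),(433,133),(312,203),(462,203),(303,388),(468,388)]),v)],np.r_[o["position"],o["tcp_rot"][2],.6])
print("srv",s,np.degrees(s[4]),r.round(1).tolist())
M=R.from_euler('xyz',o["tcp_rot"]).as_matrix();print("srv origin in tool",M.T@(s[:3]-o["position"]),"dyaw",s[3]-o["tcp_rot"][2]);np.save("srv.npy",s)
W=[[0,90,-30],[0,-90,-30],[0,45,0],[0,-45,0]]
for inner in(0,1):
  WP=W[:2]+[[0,72,3.5],[0,18,3.5],[0,18,-3.5],[0,72,-3.5],[0,-18,3.5],[0,-72,3.5],[0,-72,-3.5],[0,-18,-3.5]] if inner else W
  wp=[(65,137),(498,138)]+([(75,68),(222,68),(229,86),(84,86),(315,68),(470,68),(466,87),(318,87)] if inner else [(150,77),(391,77.5)])
  b,r=fit(blkT,[("wrist",WP,w(wp),v)],[.535,.205,2.21]);print("blk",b,r.round(1).tolist())
F=[[0,-90,30],[0,-90,-30],[0,90,30],[0,90,-30],[0,-45,0],[0,45,0]]
S=[[384,272.5],[365.4,289.9],[363,223.6],[348,238.9],[369,268],[359.1,242.2]]
D=[[268,152],[274.4,162.6],[246.4,175.6],[253.6,186],[267,163],[256,175]]
b2,r=fit(blkT,[("scene",F,S,None),("side",F,D,None)],[.535,.205,2.21]);print("blk sc+sd",b2,r.round(1).tolist())
b2,r=fit(blkT,[("wrist",WP,w(wp),v),("scene",F,S,None),("side",F,D,None)],[.535,.205,2.21]);print("blk all",b2)
MB,tb=blkT(b);print("srv origin,tip in blk mm",MB.T@(s[:3]-tb)*1e3,MB.T@(s[:3]+srv5(s)[0]@[.155,0,.002]-tb)*1e3)
np.save("blk.npy",b)
E
```

```text
srv [0.6633 0.1055 0.2162 2.2178 0.5727] 32.81313886771461 [[-0.2, -0.4], [0.3, -0.3], [-0.5, 0.6], [0.2, 0.8], [0.1, -0.4], [0.1, -0.1]]
srv origin in tool [-0.0107  0.0005  0.0092] dyaw -0.004047553874296117
blk [0.5347 0.2031 2.217 ] [[-0.4, 0.0], [0.5, 0.0], [0.1, 0.0], [-0.2, -0.0]]
blk [0.5351 0.2034 2.2168] [[0.1, 0.0], [1.0, 0.1], [0.5, 0.5], [-0.1, 0.5], [-1.4, -0.6], [-0.2, -0.5], [1.6, 0.5], [-1.9, 0.8], [-1.1, -0.6], [1.0, -0.9]]
blk sc+sd [0.5352 0.2057 2.2119] [[0.2, 0.1], [-0.6, 0.4], [0.2, -0.9], [-0.7, 0.1], [-0.1, -0.7], [0.3, -0.1], [-0.6, -1.6], [0.8, 0.2], [-0.6, -1.9], [1.0, 0.9], [-0.6, -0.8], [-0.2, -1.0]]
blk all [0.5351 0.2036 2.2166]
srv origin,tip in blk mm [-191.0507  -43.4298    1.99  ] [-36.2399 -43.308    9.9031]
```

Request:
step_arm:
  rows: "0.033 0.003 0.043 0 1;0.033 0.003 0.043 0 1;0.032 0.003 0.044 0 1;0 0 0 0 1;0 0 0 0 1"

```text
time_s: 11.3
position: [0.6471, 0.1312, 0.201]
tcp_rot: [3.141, 0.0, 2.221]
ft_force: [0.2, -0.2, -0.9]
opening: 0.0212
gripper_force: 60.0
```

```bash
python3 - <<'E'
from h import *
o=get_obs();np.save("o6.npy",o,allow_pickle=True)
b=read_camera("wrist")[:,:,::-1].copy();cv2.imwrite("pics/w6.png",b)
a=read_camera("side")[:,:,::-1].copy();cv2.imwrite("pics/s6.png",a)
print(o["position"],o["tcp_rot"],o["ft_force"],o["torque"])
O5=np.load("o5.npy",allow_pickle=True).item();b5=np.load("blk.npy");s=np.load("srv.npy")
from rp import *
M5=R.from_euler('xyz',O5["tcp_rot"]).as_matrix();M=R.from_euler('xyz',o["tcp_rot"]).as_matrix()
t=s[:3]+srv5(s)[0]@[.155,0,.002];MB,tb=blkT(b5)
print("tip blk",MB.T@(M@(M5.T@(t-O5["position"]))+o["position"]-tb)*1e3)
cv2.imwrite("pics/w6c.png",np.hstack([tile(b,190,20,160,180,400,450),tile(a,230,130,80,90,400,450)]))
E
```

```text
[0.6471 0.1312 0.201 ] [3.1414 0.0004 2.2209] [ 0.2358 -0.2448 -0.9205] [-0.0499  0.0121 -0.0292]
tip blk [ -6.0887 -46.8496   1.0443]
```

View pics/w6c.png

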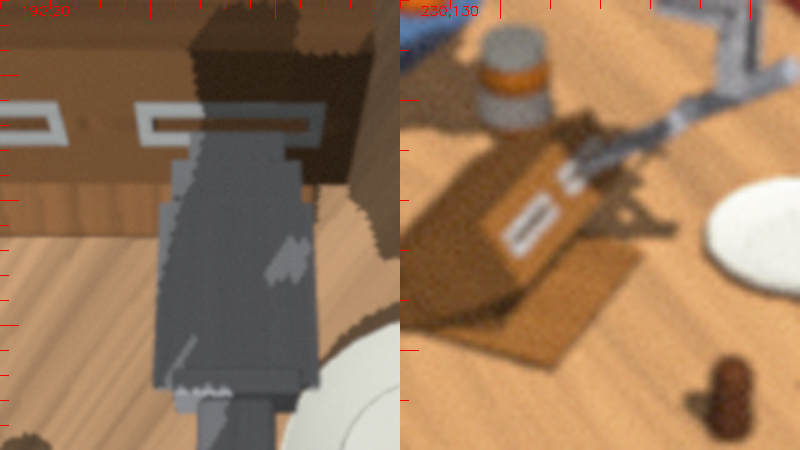

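The tip sits just in front of slot b, centred at crop (236,133) with the slot centre at about (232,126). That is roughly 1.5 mm too far right, so I'll correct it and enter.

Request:
step_arm:
  rows: "-0.003 -0.009 0.004 0 1;0.02 0 0.014 0 1;0.02 0 0.014 0 1;0 0 0 0 1"

```text
time_s: 11.9
position: [0.6404, 0.1368, 0.1941]
tcp_rot: [-3.141, -0.001, 2.222]
ft_force: [-0.2, 1.0, -0.9]
opening: 0.0212
gripper_force: 60.0
```

Request:
step_arm:
  rows: "0.03 0 0.015 0 1;0.03 0 0.015 0 1;0.03 0 0.015 0 1;0 0 0 0 1"

```text
time_s: 12.4
position: [0.6295, 0.1511, 0.185]
tcp_rot: [-3.141, -0.001, 2.222]
ft_force: [-0.2, -0.6, -3.5]
opening: 0.0214
gripper_force: 60.0
```

```bash
cat > st.py <<'E'
from rp import *
o=get_obs();O5=np.load("o5.npy",allow_pickle=True).item();b5=np.load("blk.npy");s=np.load("srv.npy")
M5=R.from_euler('xyz',O5["tcp_rot"]).as_matrix();M=R.from_euler('xyz',o["tcp_rot"]).as_matrix()
MB,tb=blkT(b5)
for x in([.155,0,.002],[0,0,0]):
    t=s[:3]+srv5(s)[0]@x
    print("blk",MB.T@(M@(M5.T@(t-O5["position"]))+o["position"]-tb)*1e3)
print("tcp blk",MB.T@(o["position"]-tb)*1e3,"yaw err",o["tcp_rot"][2]-b5[2],"F blk",MB.T@o["ft_force"],"tq",MB.T@o["torque"])
E
python3 st.py
```

```text
blk [ 24.8126 -44.5314   3.2805]
blk [-129.994   -44.4695   -4.7129]
tcp blk [-126.5752  -43.8745    8.9747] yaw err 0.005000239866858269 F blk [ 1.7049  0.5471 -3.0722] tq [ 0.0386  0.2436 -0.0061]
```

Request:
step_arm:
  rows: "0.029 0 0.016 0 1;0.029 0 0.016 0 1;0.029 0 0.017 0 1;0 0 0 0 1"

```text
time_s: 12.9
position: [0.6276, 0.1545, 0.1807]
tcp_rot: [3.135, 0.018, 2.216]
ft_force: [7.4, -15.1, 14.8]
opening: 0.0212
gripper_force: 60.1
```

```bash
python3 st.py
```

```text
blk [ 30.2575 -46.5332  -0.7993]
blk [-124.6631  -45.0118   -5.9246]
tcp blk [-120.9856  -44.413     7.6955] yaw err -0.0012989072896685272 F blk [-21.9902   3.1242   2.6089] tq [0.7643 3.9405 0.7872]
```

Request:
step_arm:
  rows: "-0.03 0 -0.02 0 1;-0.02 0 -0.01 0 1;0 0 0 0 1"

```text
time_s: 13.28
position: [0.6269, 0.1548, 0.1821]
tcp_rot: [3.141, 0.003, 2.22]
ft_force: [2.9, -5.2, 2.6]
opening: 0.021
gripper_force: 60.0
```

```bash
python3 st.py; python3 - <<'E'
from h import *
b=read_camera("wrist")[:,:,::-1].copy();cv2.imwrite("pics/w7.png",b)
np.save("o7.npy",get_obs(),allow_pickle=True)
cv2.imwrite("pics/w7c.png",tile(b,200,20,160,120,800,600))
E
```

```text
blk [ 30.0786 -45.0409   2.9649]
blk [-124.7549  -44.614    -4.4785]
tcp blk [-121.2861  -44.0213    9.1965] yaw err 0.00329565453146774 F blk [-6.2775  0.8252 -1.2037] tq [0.2343 1.7187 0.132 ]
```

View pics/w7c.png

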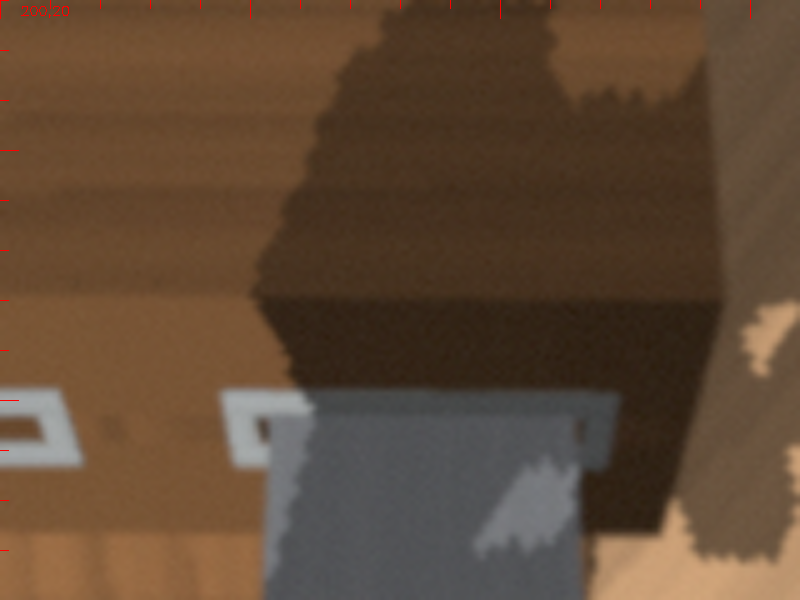

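The blade's full-width part is already inside mouth b: blade edges at crop 270..577, opening 255..587, so it is centred. I'll check whether it slipped in the grip.

```bash
python3 - <<'E'
from h import *
g=lambda n:cv2.Canny(cv2.GaussianBlur(cv2.imread(f"pics/{n}.png",0),(3,3),0),20,60).astype(np.float32)
I=lambda n:cv2.imread(f"pics/{n}.png",0)
for n in("w5","w6","w7"):
    r=cv2.matchTemplate(I(n)[140:220,225:345],I("w6")[160:190,245:323],cv2.TM_CCOEFF_NORMED);print(n,cv2.minMaxLoc(r)[1],np.array(cv2.minMaxLoc(r)[3])+[225,140])
    c=I(n)[150:200,284].astype(int);print(n,c.tolist())
E
```

```text
w5 0.9470245242118835 [245 160]
w5 [79, 78, 81, 80, 80, 80, 81, 79, 80, 80, 81, 81, 79, 80, 80, 80, 77, 77, 82, 82, 84, 83, 83, 85, 88, 102, 126, 141, 118, 89, 90, 93, 87, 81, 79, 78, 76, 76, 75, 78, 78, 79, 77, 77, 79, 76, 79, 76, 80, 78]
w6 0.9999992847442627 [245 160]
w6 [82, 79, 79, 80, 80, 79, 80, 80, 79, 82, 80, 80, 80, 78, 79, 81, 77, 79, 84, 85, 83, 82, 83, 85, 84, 82, 80, 72, 63, 67, 74, 76, 80, 77, 79, 78, 76, 78, 77, 78, 78, 78, 77, 76, 78, 78, 79, 77, 80, 80]
w7 0.8748570084571838 [245 160]
w7 [84, 84, 81, 83, 83, 83, 84, 84, 83, 84, 82, 84, 84, 84, 84, 85, 84, 83, 83, 87, 87, 89, 92, 103, 116, 133, 155, 162, 124, 86, 79, 82, 84, 82, 81, 82, 80, 82, 83, 81, 83, 80, 82, 81, 80, 84, 81, 82, 81, 81]
```

Request:
step_arm:
  rows: "-0.033 0 -0.023 0 1;0 0 0 0 1;-0.011 0 0.017 0 1;0 0 0 0 1"

```text
time_s: 13.82
position: [0.6303, 0.1502, 0.1824]
tcp_rot: [-3.141, -0.002, 2.221]
ft_force: [-1.2, -0.4, -1.5]
opening: 0.0211
gripper_force: 60.0
```

```bash
python3 st.py
```

```text
blk [ 25.2764 -44.75     0.5981]
blk [-129.5216  -44.5908   -7.5602]
tcp blk [-126.117   -44.0002    6.1311] yaw err 0.004397450047255891 F blk [ 1.183   1.1924 -1.0458] tq [-0.0268  0.0393  0.0211]
```

Request:
step_arm:
  rows: "0.02 0 0.014 0 1;0.021 0 0.015 0 1;0 0 0 0 1"

```text
time_s: 14.2
position: [0.6253, 0.1568, 0.1767]
tcp_rot: [-3.141, -0.001, 2.222]
ft_force: [-0.1, -1.0, -2.4]
opening: 0.0216
gripper_force: 60.0
```

```bash
python3 st.py
```

```text
blk [ 35.2811 -44.6024   0.6193]
blk [-119.523   -44.5362   -7.4233]
tcp blk [-116.1085  -43.9378    6.2652] yaw err 0.0051142042691516565 F blk [ 0.7788  0.6692 -2.3532] tq [0.0494 0.0344 0.0074]
```

Request:
step_arm:
  rows: "0.027 0 0.014 0 1;0.027 0 0.014 0 1;0 0 0 0 1;0.027 0 0.014 0 1;0.027 0 0.014 0 1;0 0 0 0 1"

```text
time_s: 14.95
position: [0.618, 0.167, 0.1688]
tcp_rot: [3.137, 0.011, 2.218]
ft_force: [5.0, -9.3, 8.4]
opening: 0.0214
gripper_force: 60.0
```

```bash
python3 st.py
```

```text
blk [ 49.9825 -45.9254  -0.5667]
blk [-104.905   -44.9002   -6.7168]
tcp blk [-101.3196  -44.3019    6.9279] yaw err 0.000871965175198941 F blk [-13.3704   1.6243   0.9135] tq [0.4283 2.7084 0.4818]
```

It stopped hard at 50.0 mm, so slot b is the shallow one. I'll withdraw and go to slot a.

Request:
step_arm:
  rows: "-0.053 0 -0.03 0 1;-0.054 0 -0.027 0 1;-0.094 0 -0.066 0 1;-0.094 0 -0.066 0 1;0 0 0 0 1;0 0 0 0 1"

```text
time_s: 15.7
position: [0.6476, 0.1274, 0.2029]
tcp_rot: [-3.141, -0.002, 2.222]
ft_force: [0.1, -0.1, -0.9]
opening: 0.021
gripper_force: 60.0
```

```bash
python3 st.py
```

```text
blk [ -9.9697 -44.705    1.1028]
blk [-164.764   -44.6401   -7.1267]
tcp blk [-161.366   -44.0462    6.5661] yaw err 0.00494448982700213 F blk [ 0.3933  0.0307 -0.825 ] tq [0.0521 0.0339 0.0001]
```

Request:
step_arm:
  rows: "0 -0.15 0 0 1;0 -0.15 0 0 1;0 -0.148 0 0 1;0 0 0 0 1;0 0 0 0 1"

```text
time_s: 16.32
position: [0.5774, 0.0735, 0.2035]
tcp_rot: [3.141, -0.001, 2.223]
ft_force: [0.1, 0.4, -1.4]
opening: 0.0213
gripper_force: 60.0
```

```bash
python3 st.py; python3 - <<'E'
from h import *
b=read_camera("wrist")[:,:,::-1].copy();cv2.imwrite("pics/w8.png",b)
cv2.imwrite("pics/w8c.png",tile(b,190,20,200,150,800,600))
E
```

```text
blk [-10.9191  43.6731   0.9509]
blk [-165.7235   43.77     -7.0855]
tcp blk [-162.3083   44.3868    6.602 ] yaw err 0.0057059215284267495 F blk [ 1.0432 -0.342  -0.9714] tq [0.0166 0.0584 0.0014]
```

View pics/w8c.png

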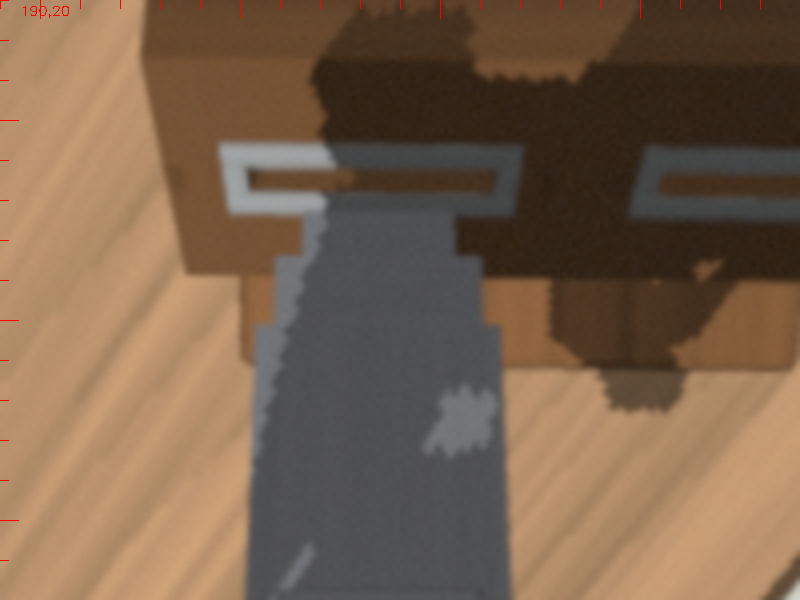

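The tip is centred at crop (380,212) and slot a at about (372,180), so it is about 1.5 mm to the right. I'll correct that and enter.

Request:
step_arm:
  rows: "-0.001 -0.012 0.002 0.008 1;0 0 0 0 1;0.031 0 0.022 0 1;0.031 0 0.022 0 1;0.031 0 0.022 0 1;0 0 0 0 1"

```text
time_s: 17.12
position: [0.5635, 0.086, 0.1895]
tcp_rot: [-3.141, -0.001, 2.216]
ft_force: [-0.5, -0.5, -0.8]
opening: 0.0213
gripper_force: 60.0
```

```bash
python3 st.py
```

```text
blk [12.076  46.6187  0.0132]
blk [-142.7256   47.4528   -8.0352]
tcp blk [-139.3091   47.9824    5.6556] yaw err -0.0009866538492047106 F blk [ 0.4029  0.741  -0.7524] tq [0.051  0.0928 0.0664]
```

Request:
step_arm:
  rows: "0 0.01 0 0 1;0.025 0 0.018 0 1;0.031 0 0.022 0 1;0.031 0 0.021 0 1;0 0 0 0 1"

```text
time_s: 17.75
position: [0.5547, 0.101, 0.1774]
tcp_rot: [-3.141, -0.001, 2.216]
ft_force: [0.3, -0.4, -1.1]
opening: 0.021
gripper_force: 60.0
```

```bash
python3 st.py
```

```text
blk [33.2579 44.6183 -0.0115]
blk [-121.544    45.4652   -8.0515]
tcp blk [-118.1267   45.9942    5.6391] yaw err -0.0010705655843836759 F blk [ 0.21   -0.0352 -1.1982] tq [-0.0024  0.0765 -0.0296]
```

Request:
step_arm:
  rows: "0.033 0 0.018 0 1;0.033 0 0.018 0 1;0.033 0 0.019 0 1;0.033 0 0.018 0 1;0 0 0 0 1"

```text
time_s: 18.38
position: [0.539, 0.1219, 0.1627]
tcp_rot: [-3.141, -0.001, 2.215]
ft_force: [1.5, 0.2, -4.7]
opening: 0.0209
gripper_force: 60.0
```

```bash
python3 st.py
```

```text
blk [63.0842 44.5215  2.9188]
blk [-91.7192  45.442   -5.0836]
tcp blk [-88.2984  45.9664   8.6063] yaw err -0.0015756477946569092 F blk [ 2.0849 -1.279  -4.2795] tq [-0.0427  0.4072 -0.113 ]
```

Request:
step_arm:
  rows: "0.036 0 0.021 0 1;0.036 0 0.021 0 1;0.036 0 0.021 0 1;0.036 0 0.022 0 1;0 0 0 0 1"

```text
time_s: 19.0
position: [0.5234, 0.1431, 0.1457]
tcp_rot: [3.141, 0.003, 2.214]
ft_force: [4.5, -5.4, -8.9]
opening: 0.0208
gripper_force: 60.0
```

```bash
python3 st.py
```

```text
blk [94.3541 43.9487  3.5213]
blk [-60.4764  45.1298  -3.9027]
tcp blk [-57.0035  45.6547   9.7741] yaw err -0.0027058059658142675 F blk [ -0.6301  -0.3808 -11.3368] tq [-0.1882  2.1996 -0.1883]
```

Request:
step_arm:
  rows: "0.02 0 0.02 0 1;0.016 0 0.011 0 1;0 0 0 0 1"

```text
time_s: 19.38
position: [0.5239, 0.1429, 0.1432]
tcp_rot: [3.137, 0.012, 2.21]
ft_force: [6.9, -17.8, 14.5]
opening: 0.021
gripper_force: 60.0
```

```bash
python3 st.py
```

```text
blk [95.3247 42.7328 -0.2017]
blk [-59.5571  44.8236  -6.2233]
tcp blk [-55.9573  45.3416   7.4208] yaw err -0.006998406267622936 F blk [-23.3291   5.2186   1.351 ] tq [1.1402 4.4092 0.916 ]
```

Request:
step_arm:
  rows: "-0.03 0 -0.021 0 1;0 0 0 0 1;0 0 0 0 -1;0 0 0 0 -1;0 0 0 0 -1;0 0 0 0 -1;0 0 0 0 -1;0 0 0 0 -1;0 0 0 0 -1"

```text
time_s: 20.5
position: [0.5216, 0.1454, 0.1443]
tcp_rot: [3.142, -0.0, 2.215]
ft_force: [-0.1, 0.0, -0.2]
opening: 0.0884
gripper_force: 0.0
```

```bash
python3 - <<'E'
from h import *
o=get_obs();print(o["position"],o["opening"],o["ft_force"]);b=read_camera("wrist")[:,:,::-1].copy();cv2.imwrite("pics/w9.png",b)
E
```

```text
[0.5216 0.1454 0.1443] 0.08836935453698345 [-0.0678  0.0366 -0.2231]
```

Now straight up, clear of it, and a last look.

Request:
step_arm:
  rows: "0 0 -0.1 0 -1;0 0 -0.2 0 -1;0 0 -0.25 0 -1;0 0 -0.2 0 -1;0 0 0 0 -1;0 0 0 0 -1"

```text
time_s: 21.3
position: [0.521, 0.1453, 0.2936]
tcp_rot: [-3.14, -0.001, 2.215]
ft_force: [0.4, 0.9, -0.9]
opening: 0.0944
gripper_force: 0.0
```

```bash
python3 - <<'E'
from h import *
o=get_obs();np.save("o10.npy",o,allow_pickle=True);print(o["position"],o["ft_force"])
b=read_camera("wrist")[:,:,::-1].copy();a=read_camera("side")[:,:,::-1].copy();s=read_camera("scene")[:,:,::-1].copy()
cv2.imwrite("pics/w10.png",b)
bl=np.load("blk.npy");print(proj("wrist",[[bl[0],bl[1],.105]],wview(o)))
cv2.imwrite("pics/m10.png",np.hstack([tile(b,160,40,240,360,400,600),np.vstack([tile(s,300,210,120,90),tile(a,210,130,100,75)])]))
E
```

```text
[0.521  0.1453 0.2936] [ 0.3513  0.8796 -0.9396]
[[320.4496 157.5852]]
```

View pics/m10.png

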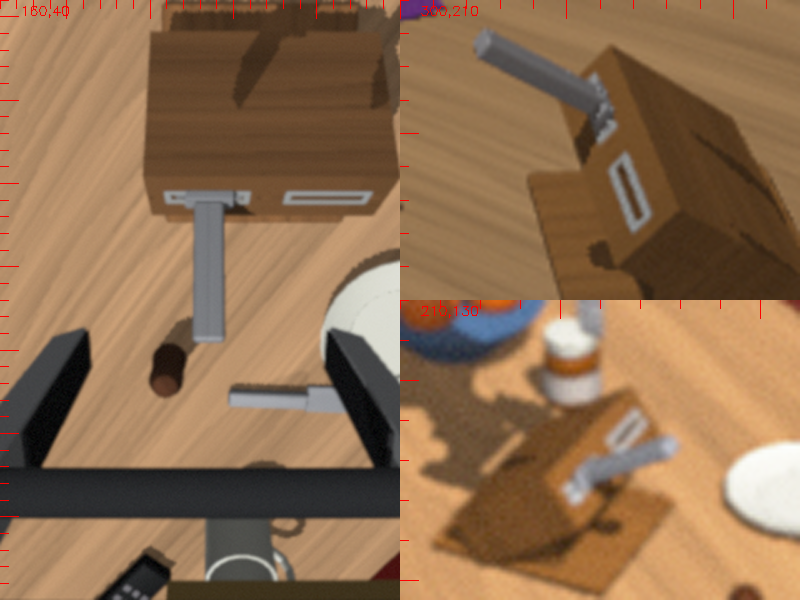

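The collar is up against the face at slot a (wrist crop about (210,198); trim centre about (207,198)). The handle is free, and the bystanders look unmoved.

```bash
python3 -c "
from station import *
print(hand_in())"
```

```text
the job is handed in; nothing more can be done
None
```

The job is handed in: the server is fully home in slot a (slot b stopped the blade at 50 mm), collar against the block and released, and the last pictures show nothing else moved; no verdict was returned.

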